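Stack the sensor discs and hold the magnifier over them

TASK

Build the sensor stack for inspection: lay the wide disc flat and centred on the round plate, let go of it, then lay the small disc flat and centred on top of the wide one and let go of it too. Then draw the hand magnifier out of its slanted holder, turn it level and finish while holding it still, its lens centred over the stack about 10 cm above the plate; do not put it down or let go of it. Do not drop the magnifier, and leave the other things on the bench where they are.

Things in the scene. Friction and masses are not known exactly. Their poses are not given: they have to be found in the camera images.
- plate: round aluminium plate, fixed to the table, 100 mm across, 8 mm thick, flat top; origin at the centre of its underside, z up
- wide_disc: wide steel disc, 56 mm across, 12 mm thick, about 180 g, loose, lying flat on the table; origin at the centre of its underside, z up
- small_disc: small copper disc, 42 mm across, 10 mm thick, about 90 g, loose, lying flat on the table; origin at the centre of its underside, z up. The two discs lie on the table's middle line with the bolt between them; either may be the nearer one
- holder: magnifier holder, fixed, left or right of the middle (the plate on the other side): steel foot 120 x 85 x 12 mm, a grey sleeve on it slanting up at 40 degrees above level towards its own +x (roughly away from the robot). Sleeve 35 mm wide, 25 thick outside, 55 deep inside; mouth centre 16 mm ahead (+x) of the origin, 79 mm up. Origin at table level, 5 mm ahead of the foot's centre
- magnifier: hand magnifier, about 120 g, loose, handle in the sleeve, lens at the upper end. Origin: grip point on the handle's middle line, 35 mm above the sleeve's mouth. x along the handle to the lens, y across its width, z normal to the lens (up). Black handle 22 mm wide, 12 thick, x = -90 to +47 mm, 55 mm of it in the sleeve, 1 mm play; sags to about 37 degrees; slides out freely along +x
- lens (a point): centre of the magnifier's lens, 80 mm from the grip point along the magnifier's +x; the round lens with its rim is 80 mm across, 10 mm thick
- bolt: bystander: standing hexagon bolt between the discs' places: head down, head about 28 mm across and 11 mm high, shank 16 mm, 45 mm tall in all; origin under its centre
- jar: bystander: closed round jar with a white lid, 70 mm across, 90 mm tall; origin under its centre
- tape_roll: bystander: black roll of tape lying flat, ring 90 mm across, 24 mm high; origin under its centre
- dish: bystander: shallow white round dish, 80 mm across, 16 mm high; origin under its centre
- screwdriver: bystander: screwdriver lying on the table, its x axis along it
- spool: bystander: small wire spool standing on its end, 64 mm across, 40 mm high; origin under its centre

How it is judged:
By the outcome, as a careful person would: the job done as asked, in the order asked, and still so for the second after the job is handed in, while the arm keeps its last pose, push and grip.
It also fails if it takes over 72 s, if anything falls off the work surface, if the arm or the gripper's body presses on something with over 40 N, if the wrist force passes 120 N, or if a joint passes its speed limit or range.

ROBOT

A 6-joint arm with a two-finger parallel gripper is mounted at the origin on the work surface. World frame = base frame: x ahead of the robot, y to its left, z up, the work surface at z = 0. Lengths are in m, angles in rad, forces in N, time in s.
With the tool pointing down it reaches from about 0.25 to 0.725 m from the base axis. Payload 4 kg.
Tool frame: the origin (TCP) lies midway between the tips of the shut fingers; the grasp point (between the pads) lies 19 mm behind it; z points along the fingers, y is the line along which they close (so a half turn about z gives the same grasp; the last joint's range is limited). The gripper opens to 85 mm and grips with 20 to 120 N. Pads are 22 mm wide; open, the fingers measure 114 mm over their backs; the gripper's body (76 mm by 85 mm) begins 54 mm behind the grasp point. The pads swing forward as they close: fully open they stand 13 mm farther back than shut.
Start: joints at [-1.303, 0.241, 0.005, 1.335, 0, 1.571], TCP at [0.132, -0.482, 0.231] pointing down, gripper open.
Joint ranges: [-2.72, 2.72], [-1.05, 1.87], [-1.09, 1.28], [-1.99, 2.15], [-1.42, 1.44], [-3.14, 3.14]. Speed limits (rad/s): [2.79, 2.79, 3.14, 3.14, 3.14, 3.14].

INTERFACE

Orientations are given as a 3x3 rotation matrix whose columns are the frame's x, y, z axes.
In Python, from bench import env gives the robot as it stands.
- The arm moves only by the shell command python3 -m creep 'ROWS'. ROWS is JSON, a list of rows, each a list of 5 numbers: the opening, from -1 (shut) to 1 (fully open), then the shift along the tool's x, y, z in cm, then the turn about the tool's z in rad. A call has 1 to 10 rows; each row is the pose to reach, as a shift and turn from the pose commanded when the call began, along the tool's axes at that moment; what a row does not reach only later rows make up. A row lasts 1/12 s, in which the tool goes at most 41.7 mm and 7.16 degrees, less where a joint would pass 70% of its speed; a pose out of reach is approached as far as the arm can. A call with a gripper value outside its range is refused whole. The fingers move at their own pace and stop on an object; the grip force is fixed at half the most. Time passes only in rows, so rows that repeat a pose let the fingers close. It gives the time, the measured TCP pose, the force, the opening and the grip force at its end, in the units of the state.
- env.observe(): the state, without advancing time (a new reading comes with each control period).
- env.read_camera(name): name is "scene" or "side" or "wrist"; returns the picture (420x560x3 uint8, red, green, blue); there is no depth.
- env.camera_params(name): a dict with "mtx" (3x3 intrinsics, pixels), "rvec" (rotation vector, rad) and "tvec" (3), from world to camera coordinates, as OpenCV has them; the wrist camera has in their place "hand_eye" (4x4, takes a point from camera to tool coordinates, whose origin is the TCP and whose axes are the flange's). Camera axes: x right, y down, z forward; pixel columns grow to the right and rows downward; lengths in m; the calibration is good to about 2 mm. A picture is of the moment at which its call begins: read the wrist's pose just before it. camera_params takes no time and is no camera call.
- env.finish_job(): hands the job in; it is judged then, once.
The state is a dict: "clock": time; "joint_pos": joint angles; "joint_vel": joint speeds; "tau": joint torques, N m; "tcp_pos": TCP position; "ee_rot": TCP orientation; "ft_force": force on the tool from outside, world axes, zero at the start; "ft_torque": the same for the moment, N m; "finger_gap": opening from 0.0 (shut) to 1.0 (fully open); "grasp_force": force on a finger pad.
Only numpy, scipy, OpenCV 4.12 (cv2) and the standard library are available. Lean on these libraries where they do the work, as an engineer would, in place of code of your own. Each camera call takes 0.05 s, during which the arm holds its last target. There are 200 camera calls.

## Working session

There is one attempt and no reset: what is moved stays moved. The work goes in short steps, Python scripts to look and compute and a shell command to move; the robot and the scene stay as the last step left them, time stands still between calls to the robot, and variables do not carry over. Pictures are saved under pics/ and viewed, at most 10 in all, crops included, and the job is handed in when it is done.

```bash
ls; mkdir -p pics; python3 - <<'E'
from bench import env
import cv2,numpy as np
s=env.observe(); print({k:np.round(v,3).tolist() for k,v in s.items()})
for n in ("scene","side","wrist"):
    im=env.read_camera(n); cv2.imwrite(f"pics/{n}0.png",im[:,:,::-1])
    p=env.camera_params(n); print(n,{k:np.round(v,4).tolist() for k,v in p.items()})
E
```

```text
pics
{'clock': 0.0, 'joint_pos': [-1.303, 0.241, 0.004, 1.335, -0.0, 1.571], 'joint_vel': [-0.001, 0.0, -0.0, -0.0, 0.0, 0.0], 'tau': [0.0, -37.232, 25.241, 0.017, 0.0, -0.0], 'tcp_pos': [0.132, -0.482, 0.23], 'ee_rot': [[0.964, 0.265, -0.001], [0.265, -0.964, 0.002], [-0.0, -0.002, -1.0]], 'ft_force': [0.06, -0.364, -0.279], 'ft_torque': [-0.025, -0.004, 0.015], 'grasp_force': 0.0, 'finger_gap': 1.005}
scene {'mtx': [[489.164, 0.0, 277.7626], [0.0, 489.164, 209.9833], [0.0, 0.0, 1.0]], 'rvec': [1.7443, 1.7533, -0.7432], 'tvec': [0.0055, -0.2984, 1.7702]}
side {'mtx': [[459.2299, 0.0, 279.9052], [0.0, 459.2299, 207.3674], [0.0, 0.0, 1.0]], 'rvec': [1.0276, -2.4193, 1.0233], 'tvec': [0.382, 0.338, 0.9427]}
wrist {'mtx': [[302.3944, 0.0, 276.9886], [0.0, 302.3944, 210.1389], [0.0, 0.0, 1.0]], 'hand_eye': [[-0.0008, -0.9632, -0.2689, 0.0675], [1.0, -0.0007, -0.0006, -0.0003], [0.0004, -0.2689, 0.9632, -0.142], [0.0, 0.0, 0.0, 1.0]]}
```

View pics/scene0.png

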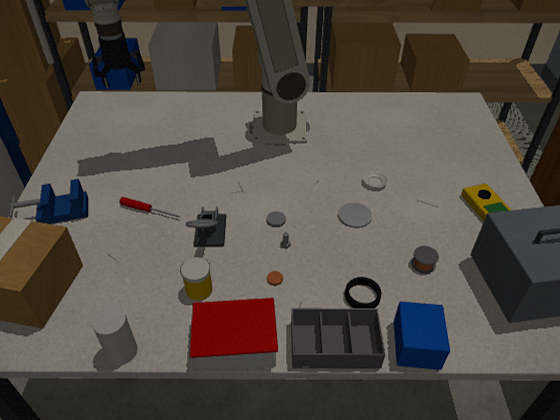

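View pics/side0.png

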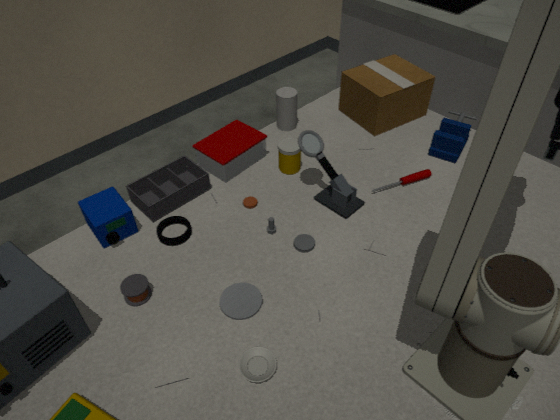

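The scene camera faces the robot. The steel disc is at about (276,219), the bolt at (285,240), the copper disc at (275,278), the plate at (355,215) and the holder with magnifier at (208,225). In the side view they are at (304,242), (270,227), (250,202), (241,300) and (340,190). I'll cast contours onto their top planes.

```bash
cat > h.py <<'E'
import cv2,numpy as np
from bench import env
def cam(n,s=None):
    p=env.camera_params(n)
    if n!="wrist":
        R=cv2.Rodrigues(np.array(p["rvec"],float))[0]; return np.array(p["mtx"]),R.T,-R.T@np.ravel(p["tvec"])
    H=np.array(p["hand_eye"]); Rt=np.array(s["ee_rot"])
    return np.array(p["mtx"]),Rt@H[:3,:3],Rt@H[:3,3]+np.array(s["tcp_pos"])
def rays(c,uv):
    K,R,o=c; uv=np.reshape(uv,(-1,2)).astype(float)
    d=np.c_[uv,np.ones(len(uv))]@np.linalg.inv(K).T@R.T; return o,d/np.linalg.norm(d,axis=1)[:,None]
def onplane(c,uv,z):
    o,d=rays(c,uv); return o+d*((z-o[2])/d[:,2])[:,None]
def proj(c,P):
    K,R,o=c; q=(np.reshape(P,(-1,3))-o)@R@K.T; return q[:,:2]/q[:,2:]
def tri(ca,a,cb,b):
    o1,d1=rays(ca,a);o2,d2=rays(cb,b);d1=d1[0];d2=d2[0]
    t=np.linalg.lstsq(np.c_[d1,-d2],o2-o1,rcond=None)[0]
    p,q=o1+t[0]*d1,o2+t[1]*d2; return (p+q)/2,np.linalg.norm(p-q)
def blob(mask,seed):
    n,l,st,ce=cv2.connectedComponentsWithStats(mask.astype(np.uint8))
    ys,xs=np.nonzero(l); i=np.argmin((xs-seed[0])**2+(ys-seed[1])**2)
    m=(l==l[ys[i],xs[i]]).astype(np.uint8)
    c=max(cv2.findContours(m,cv2.RETR_EXTERNAL,cv2.CHAIN_APPROX_NONE)[0],key=cv2.contourArea)
    return c.reshape(-1,2),m
def circ(P):
    A=np.c_[2*P[:,:2],np.ones(len(P))]; x=np.linalg.lstsq(A,(P[:,:2]**2).sum(1),rcond=None)[0]
    return x[:2],np.sqrt(x[2]+x[:2]@x[:2])
E
python3 - <<'E'
from h import *
S={n:cv2.imread(f"pics/{n}0.png") for n in("scene","side")}
seeds={"wide":((276,219),(304,242),.012,.028),"small":((275,278),(250,202),.01,.021),"plate":((355,215),(241,300),.008,.05)}
for k,(a,b,z,r) in seeds.items():
  for n,sd in(("scene",a),("side",b)):
    im=S[n]; m=cv2.inRange(im,np.clip(im[sd[1],sd[0]].astype(int)-14,0,255),np.clip(im[sd[1],sd[0]].astype(int)+14,0,255))
    c,_=blob(m,sd); P=onplane(cam(n),c,z); (x,y),R=circ(P); e=cv2.minEnclosingCircle(P[:,:2].astype(np.float32))
    print(k,n,im[sd[1],sd[0]],np.round([x,y,R],4),"enc",np.round([*e[0],e[1]],4),"expect r",r)
ys=np.hstack([cv2.resize(S["scene"][150:310,150:310],None,fx=2.5,fy=2.5,interpolation=2),cv2.resize(S["side"][100:260,220:380],None,fx=2.5,fy=2.5,interpolation=2)])
cv2.imwrite("pics/crop1.png",ys)
E
```

```text
wide scene [81 81 81] [ 0.4739 -0.0089  0.0251] enc [ 0.4769 -0.0088  0.0287] expect r 0.028
wide side [72 75 72] [ 0.4756 -0.0115  0.0264] enc [ 0.4744 -0.0099  0.0295] expect r 0.028
small scene [ 31  60 112] [ 0.6897 -0.0101  0.0176] enc [ 0.6895 -0.0098  0.019 ] expect r 0.021
small side [32 56 99] [ 0.692  -0.0133  0.0178] enc [ 0.6924 -0.0129  0.0196] expect r 0.021
plate scene [100 101 102] [0.4516 0.2231 0.0479] enc [0.4536 0.2231 0.0522] expect r 0.05
plate side [91 94 92] [0.4547 0.2205 0.05  ] enc [0.4532 0.2211 0.0529] expect r 0.05
```

View pics/crop1.png

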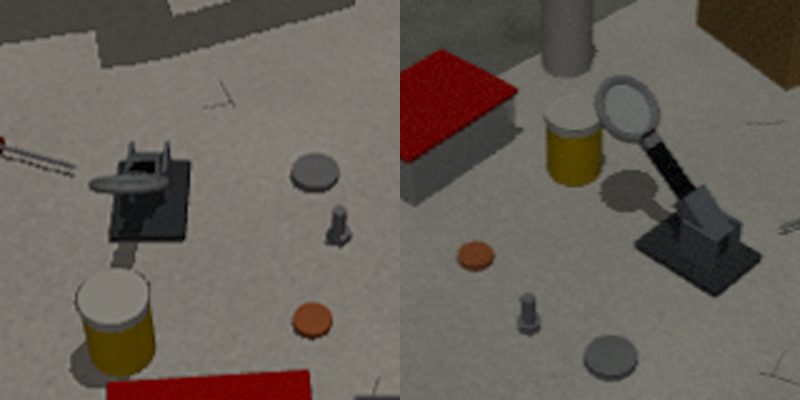

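The picture confirms the layout. The magnifier's lens points away from the robot, with the jar ahead of it. Ray casts from both views agree to about 3 mm and the radii match:

| Item | Position (x, y) in m |
|---|---|
| wide disc | (0.475, -0.010) |
| small disc | (0.691, -0.011) |
| plate | (0.453, 0.222) |

Next I'll move above the wide disc.

```bash
python3 -m creep '[[1,22,-17.5,0,0.1],[1,22,-17.5,0,0.2],[1,22,-17.5,0,0.27],[1,22,-17.5,0,0.27],[1,22,-17.5,0,0.27],[1,22,-17.5,0,0.27],[1,22,-17.5,0,0.27],[1,22,-17.5,0,0.27]]'; python3 -c "
from bench import env;import numpy as np
s=env.observe();print(np.round(s['joint_pos'],3),np.round(s['ee_rot'],3))"
```

```text
clock: 0.82
tcp_pos: [0.3003, -0.251, 0.2312]
ee_rot: [[1.0, 0.005, 0.001], [0.005, -1.0, 0.002], [0.001, -0.002, -1.0]]
ft_force: [-0.4, -0.5, -0.3]
finger_gap: 0.997
grasp_force: 0.0
[-6.980e-01  2.500e-02 -2.470e-01  1.299e+00  2.000e-03  2.438e+00] [[ 1.     0.005  0.001]
 [ 0.005 -1.     0.002]
 [ 0.001 -0.002 -1.   ]]
```

```bash
python3 -m creep '[[1,17.5,-24,11,-0.12],[1,17.5,-24,11,-0.24],[1,17.5,-24,11,-0.36],[1,17.5,-24,11,-0.48],[1,17.5,-24,11,-0.6],[1,17.5,-24,11,-0.72],[1,17.5,-24,11,-0.785],[1,17.5,-24,11,-0.785],[1,17.5,-24,11,-0.785],[1,17.5,-24,11,-0.785]]'; cat > look.py <<'E'
import sys
from h import *
def grab(tag):
    s=env.observe(); im=env.read_camera("wrist")[:,:,::-1].copy(); cv2.imwrite(f"pics/{tag}.png",im); return s,im,cam("wrist",s)
def disc(im,c,P,tol=14,z=.012):
    u=proj(c,P)[0].astype(int); v=np.median(im[u[1]-3:u[1]+4,u[0]-3:u[0]+4].reshape(-1,3),axis=0)
    k,_=blob(cv2.morphologyEx(cv2.inRange(im,v-tol,v+tol),cv2.MORPH_OPEN,np.ones((3,3))),u); h=cv2.convexHull(k).reshape(-1,2)
    Q=onplane(c,k,z); e=cv2.minEnclosingCircle(Q[:,:2].astype(np.float32)); return u,v,circ(Q),e
E
python3 - <<'E'
from look import *
s,im,c=grab("w1"); print(s["tcp_pos"],np.round(s["ee_rot"],3))
for t in (8,14,20): print(disc(im,c,[.475,-.010,.012],t,.012))
E
```

```text
clock: 1.65
tcp_pos: [0.4733, -0.015, 0.1202]
ee_rot: [[0.707, 0.707, -0.003], [0.707, -0.707, -0.0], [-0.002, -0.002, -1.0]]
ft_force: [-0.3, 0.3, 0.4]
finger_gap: 1.004
grasp_force: 0.0
[ 0.47331747 -0.0149596   0.12019574] [[ 0.707  0.707 -0.003]
 [ 0.707 -0.707 -0.   ]
 [-0.002 -0.002 -1.   ]]
(array([275, 202]), array([101., 103., 104.]), (array([ 0.48085007, -0.0051326 ]), np.float64(0.01630075033074708)), ((0.4786924123764038, -0.005972671322524548), 0.024705737829208374))
(array([275, 202]), array([101., 103., 104.]), (array([ 0.47946863, -0.00133717]), np.float64(0.019885679057706537)), ((0.47526150941848755, -0.00624855887144804), 0.027026668190956116))
(array([275, 202]), array([101., 103., 104.]), (array([ 0.48091031, -0.09808228]), np.float64(0.08921813185812787)), ((0.47141167521476746, -0.10971615463495255), 0.12897989153862))
```

View pics/w1.png

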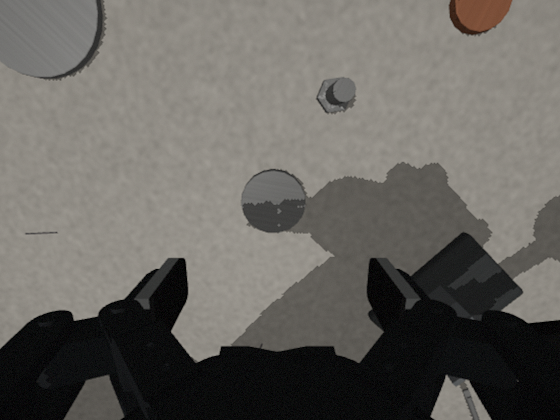

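The disc's image is at about (274,201) with radius 32, partly in the gripper's shadow, and the bolt is clear at (338,92). The shadow breaks a colour mask, so I'll fit a circle instead.

```bash
cat >> look.py <<'E'
def hough(im,c,P,r,box=70):
    """circle of radius r about point P: pixel centre, world centre, radius"""
    u=proj(c,P)[0]; o=np.maximum((u-box).astype(int),0); g=cv2.cvtColor(im,cv2.COLOR_BGR2GRAY)[o[1]:o[1]+2*box,o[0]:o[0]+2*box]
    e=r*c[0][0,0]/np.linalg.norm(np.array(P)-c[2])
    h=cv2.HoughCircles(cv2.resize(g,None,fx=4,fy=4,interpolation=2),cv2.HOUGH_GRADIENT_ALT,1,40,param1=100,param2=.5,minRadius=int(4*e*.88),maxRadius=int(4*e*1.12))
    if h is None: return None
    return [(np.round(q[:2]/4-.375+o,1),round(float(q[2])/4,1),round(float(e),1),np.round(onplane(c,q[:2]/4-.375+o,P[2])[0],4)) for q in h[0][:3]]
E
python3 - <<'E'
from look import *
im=cv2.imread("pics/w1.png"); s=env.observe(); c=cam("wrist",s)
print(hough(im,c,[.475,-.01,.012],.028)); print(onplane(c,[273.5,201],.012))
E
```

```text
[(array([273.1, 201.1]), 31.8, 32.8, array([ 0.4741, -0.0089,  0.012 ]))]
[[ 0.47442087 -0.00907755  0.012     ]]
```

```bash
python3 -m creep '[[1,0.5,-0.3,4,0],[1,0.5,-0.3,8,0],[1,0.5,-0.3,10,0],[1,0.5,-0.3,11,0],[1,0.5,-0.3,11,0]]'
```

```text
clock: 2.12
tcp_pos: [0.4721, -0.0115, 0.0093]
ee_rot: [[0.711, 0.703, -0.005], [0.703, -0.711, -0.0], [-0.004, -0.004, -1.0]]
ft_force: [-1.0, -0.5, 0.2]
finger_gap: 0.998
grasp_force: 0.0
```

```bash
python3 -m creep '[[1,0.3,0,0.6,0],[1,0.3,0,1.1,0],[1,0.3,0,1.1,0],[1,0.3,0,1.1,0]]'; python3 -m creep '[[0,0,0,0,0],[-0.5,0,0,0,0],[-0.5,0,0,0,0],[-0.5,0,0,0,0],[-0.5,0,0,0,0],[-0.5,0,0,0,0]]'
```

```text
clock: 2.45
tcp_pos: [0.4778, -0.0081, 0.001]
ee_rot: [[0.709, 0.705, 0.001], [0.705, -0.709, -0.0], [0.001, 0.001, -1.0]]
ft_force: [0.7, -0.5, 0.1]
finger_gap: 0.999
grasp_force: 0.0
clock: 2.95
tcp_pos: [0.4776, -0.0076, 0.0015]
ee_rot: [[0.709, 0.705, 0.001], [0.705, -0.709, 0.0], [0.001, 0.001, -1.0]]
ft_force: [-1.5, 0.3, 8.4]
finger_gap: 0.617
grasp_force: 61.1
```

```bash
python3 -m creep '[[-0.5,0,0,-1,0],[-0.5,0,0,-4,0],[-0.5,0,0,-8,0],[-0.5,0,0,-12,0],[-0.5,0,0,-12,0],[-0.5,0,0,-12,0]]'; python3 - <<'E'
from look import *
s,im,c=grab("w2"); R=s["ee_rot"];print(s["tcp_pos"],s["finger_gap"])
P=np.array(s["tcp_pos"])+R@np.array([0,0,-.008]);h=hough(im,c,P,.028,110)
print(proj(c,P),h)
if h:
  for q in h: print(R.T@(q[3]-s["tcp_pos"]))
E
```

```text
clock: 3.45
tcp_pos: [0.4795, -0.0078, 0.1233]
ee_rot: [[0.709, 0.705, 0.007], [0.705, -0.709, -0.0], [0.005, 0.005, -1.0]]
ft_force: [0.3, 0.2, -2.8]
finger_gap: 0.621
grasp_force: 63.7
[ 0.47953679 -0.00781594  0.12330511] 0.6205958272599178
[[278.47492469 270.16326019]] [(array([273.6, 274.9]), 55.6, 56.4, array([ 0.476 , -0.0079,  0.1313]))]
[-0.00252823 -0.00239514 -0.00801907]
```

View pics/w2.png

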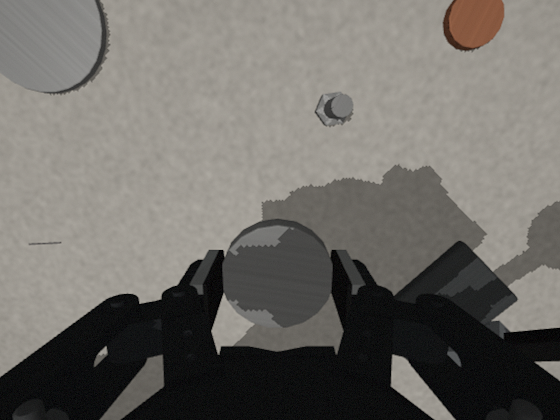

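The wide disc is held level at about (277,275), with its centre about 3 mm towards tool -x. That agrees with where the TCP was relative to the disc before the grasp. Now to the plate.

```bash
python3 -m creep '[[-0.5,14.7,-18.1,-3,0],[-0.5,14.7,-18.1,-3,0],[-0.5,14.7,-18.1,-3,0],[-0.5,14.7,-18.1,-3,0],[-0.5,14.7,-18.1,-3,0],[-0.5,14.7,-18.1,-3,0],[-0.5,14.7,-18.1,-3,0],[-0.5,14.7,-18.1,-3,0],[-0.5,14.7,-18.1,-3,0]]'; python3 - <<'E'
from look import *
s,im,c=grab("w3"); R=s["ee_rot"];print(s["tcp_pos"],s["joint_pos"])
P=np.array([.453,.222,.008]);print(proj(c,P),hough(im,c,P,.05,130))
P=np.array(s["tcp_pos"])+R@np.array([0,0,-.0105]);h=hough(im,c,P,.028,110);print(h and [R.T@(q[3]-s["tcp_pos"]) for q in h])
E
```

```text
clock: 4.25
tcp_pos: [0.4523, 0.2232, 0.1483]
ee_rot: [[0.709, 0.706, -0.004], [0.706, -0.709, -0.003], [-0.005, -0.001, -1.0]]
ft_force: [-0.4, -0.8, -1.5]
finger_gap: 0.621
grasp_force: 63.7
[0.45230656 0.22317203 0.14829278] [ 4.58727517e-01  3.04955541e-01 -1.31066030e-01  1.13947795e+00
 -6.09519310e-04  2.81716150e+00]
[[279.25610628 198.75541019]] [(array([275.1, 272.4]), 54.9, 52.1, array([0.3948, 0.1699, 0.008 ]))]
[array([-0.0020124 ,  0.00053599, -0.01049847])]
```

View pics/w3.png

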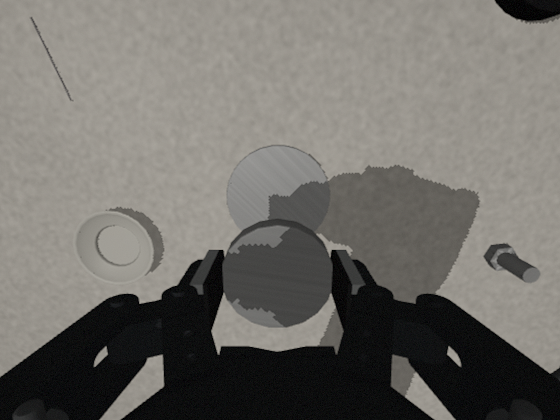

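The wide disc is held at (277,274). The plate lies behind it, with left, right and top edges at 226, 330 and 145, so its centre is at about (278,197), within 2 mm of my estimate. Tool correction is about +3.5 mm in x; now descending.

```bash
python3 -m creep '[[-0.5,0.35,0,4,0],[-0.5,0.35,0,8,0],[-0.5,0.35,0,11,0],[-0.5,0.35,0,12.5,0],[-0.5,0.35,0,12.8,0],[-0.5,0.35,0,12.8,0],[-0.5,0.35,0,12.8,0]]'
```

```text
clock: 4.88
tcp_pos: [0.4571, 0.226, 0.023]
ee_rot: [[0.71, 0.704, 0.001], [0.704, -0.71, 0.0], [0.001, 0.0, -1.0]]
ft_force: [0.7, -0.1, -1.7]
finger_gap: 0.62
grasp_force: 63.7
```

```bash
python3 - <<'E'
from bench import env;import numpy as np
s=env.observe();print(np.round(s['tcp_pos'],4),np.round(s['ft_force'],1))
E
```

```text
[0.4571 0.226  0.023 ] [ 0.7 -0.1 -1.7]
```

```bash
python3 -m creep '[[-0.5,-0.1,0,0.6,0],[-0.5,-0.1,0,1.0,0],[-0.5,-0.1,0,1.15,0],[-0.5,-0.1,0,1.15,0]]'; python3 -m creep '[[-0.5,0,0,0.1,0],[-0.5,0,0,0.1,0]]'; python3 -m creep '[[-0.5,0,0,0.1,0],[-0.5,0,0,0.1,0]]'
```

```text
clock: 5.22
tcp_pos: [0.4555, 0.2259, 0.0109]
ee_rot: [[0.709, 0.705, 0.0], [0.705, -0.709, 0.0], [0.0, 0.0, -1.0]]
ft_force: [-0.5, 0.5, -1.0]
finger_gap: 0.619
grasp_force: 63.7
clock: 5.38
tcp_pos: [0.4556, 0.2261, 0.0099]
ee_rot: [[0.709, 0.705, 0.0], [0.705, -0.709, 0.0], [0.0, 0.0, -1.0]]
ft_force: [-0.8, -0.6, -2.8]
finger_gap: 0.623
grasp_force: 63.7
clock: 5.55
tcp_pos: [0.4558, 0.2262, 0.0096]
ee_rot: [[0.709, 0.705, 0.001], [0.705, -0.709, 0.0], [0.001, 0.0, -1.0]]
ft_force: [-1.5, -0.7, 3.6]
finger_gap: 0.618
grasp_force: 64.5
```

```bash
python3 -m creep '[[0.5,0,0,0,0],[0.7,0,0,0,0],[0.7,0,0,0,0],[0.7,0,0,-1,0],[0.9,0,0,-4,0],[0.9,0,0,-8,0],[0.9,0,0,-12,0],[0.9,0,0,-12,0],[0.9,0,0,-12,0],[0.9,0,0,-12,0]]'; python3 - <<'E'
from look import *
s,im,c=grab("w4"); R=s["ee_rot"];print(s["tcp_pos"])
for P,r,b in(([.453,.222,.008],.05,100),([.453,.222,.020],.028,70)):print(proj(c,P),hough(im,c,P,r,b))
cv2.imwrite("pics/w4c.png",cv2.resize(im[100:300,180:380],None,fx=3,fy=3))
E
```

```text
clock: 6.38
tcp_pos: [0.4556, 0.2259, 0.1294]
ee_rot: [[0.709, 0.705, 0.001], [0.705, -0.709, 0.0], [0.001, 0.0, -1.0]]
ft_force: [-0.4, -0.7, -0.3]
finger_gap: 0.953
grasp_force: 0.0
[0.45562359 0.22594529 0.1293828 ]
[[278.79788748 209.099225  ]] [(array([277.1, 205.6]), 53.9, 55.3, array([0.4542, 0.2254, 0.008 ]))]
[[278.88231112 212.76723172]] [(array([278.6, 210.6]), 31.7, 32.4, array([0.4542, 0.2235, 0.02  ]))]
```

View pics/w4c.png

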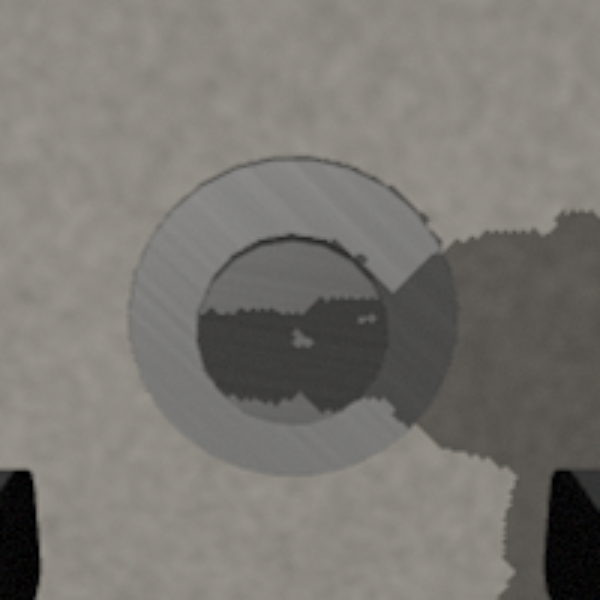

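The crop shows the wide disc flat on the plate: plate centre at (293,317), disc at (293,333) in the crop. After parallax that is about 1.5 mm off centre, which is good enough. Next is the small disc.

```bash
python3 -m creep '[[0.9,-0.1,33.4,0.5,0],[0.9,-0.1,33.4,0.5,0],[0.9,-0.1,33.4,0.5,0],[0.9,-0.1,33.4,0.5,0],[0.9,-0.1,33.4,0.5,0],[0.9,-0.1,33.4,0.5,0],[0.9,-0.1,33.4,0.5,0],[0.9,-0.1,33.4,0.5,0],[0.9,-0.1,33.4,0.5,0],[0.9,-0.1,33.4,0.5,0]]'; python3 -m creep '[[0.8,0,0,0,0],[0.8,0,0,0,0],[0.8,0,0,0,0]]'; python3 - <<'E'
from look import *
s,im,c=grab("w5"); R=np.array(s["ee_rot"])
m=cv2.inRange(im,(0,20,60),(90,140,255)); g=im.astype(int); m=((g[:,:,2]-g[:,:,0])>25).astype(np.uint8)
k,_=blob(m,proj(c,[.691,-.011,.01])[0]); Q=onplane(c,k,.01); p,r=circ(Q); e=cv2.minEnclosingCircle(Q[:,:2].astype(np.float32))
print(proj(c,[.691,-.011,.01]),k.min(0),k.max(0),p,r,e,R.T@(np.r_[p,.01]-s["tcp_pos"]))
E
```

```text
clock: 7.27
tcp_pos: [0.6899, -0.014, 0.1195]
ee_rot: [[0.712, 0.702, -0.006], [0.703, -0.712, 0.0], [-0.004, -0.004, -1.0]]
ft_force: [-0.3, 1.4, -0.3]
finger_gap: 0.949
grasp_force: 0.0
clock: 7.52
tcp_pos: [0.6894, -0.0101, 0.1238]
ee_rot: [[0.708, 0.707, -0.001], [0.707, -0.708, 0.0], [-0.001, -0.001, -1.0]]
ft_force: [0.1, 0.1, -0.2]
finger_gap: 0.901
grasp_force: 0.0
[[279.98468107 205.5092835 ]] [255 182] [301 227] [ 0.68991879 -0.00941169] 0.020242087343835632 ((0.6901047229766846, -0.009442771784961224), 0.021056324243545532) [9.25200561e-04 7.28857684e-06 1.13831696e-01]
```

```bash
python3 -m creep '[[0.8,0.1,0,4,0],[0.6,0.1,0,8,0],[0.5,0.1,0,11,0],[0.5,0.1,0,11.8,0],[0.5,0.1,0,11.8,0],[0.5,0.1,0,11.8,0],[0.5,0.1,0,11.8,0]]'
```

```text
clock: 8.15
tcp_pos: [0.6934, -0.0105, 0.0091]
ee_rot: [[0.709, 0.706, 0.005], [0.706, -0.709, -0.0], [0.004, 0.004, -1.0]]
ft_force: [0.5, -0.2, 0.6]
finger_gap: 0.751
grasp_force: 0.0
```

```bash
python3 -m creep '[[0.5,0,0,0.5,0],[0.5,0,0,0.5,0],[0.5,0,0,0.5,0],[0.5,0,0,0.5,0]]'
```

```text
clock: 8.48
tcp_pos: [0.6915, -0.0109, 0.0016]
ee_rot: [[0.709, 0.705, 0.001], [0.705, -0.709, 0.0], [0.001, 0.001, -1.0]]
ft_force: [0.6, 0.5, 0.3]
finger_gap: 0.747
grasp_force: 0.0
```

```bash
python3 -m creep '[[0.5,0,-0.2,0,0],[0.5,0,-0.2,0,0],[-0.3,0,-0.2,0,0],[-0.7,0,-0.2,0,0],[-0.7,0,-0.2,0,0],[-0.7,0,-0.2,0,0],[-0.7,0,-0.2,0,0]]'; python3 -m creep '[[-0.7,0,0,-1,0],[-0.7,0,0,-5,0],[-0.7,0,0,-9,0],[-0.7,0,0,-13,0],[-0.7,0,0,-13,0],[-0.7,0,0,-13,0],[-0.7,0,0,-13,0]]'; python3 - <<'E'
from look import *
s,im,c=grab("w6"); R=np.array(s["ee_rot"]); t=s["tcp_pos"]
g=im.astype(int); m=((g[:,:,2]-g[:,:,0])>25).astype(np.uint8)
z=t[2]+.0085; P=[t[0],t[1],z]
k,_=blob(m,proj(c,P)[0]); Q=onplane(c,k,z); p,r=circ(Q); e=cv2.minEnclosingCircle(Q[:,:2].astype(np.float32))
print(t,proj(c,P),k.min(0),k.max(0),r,e,R.T@(np.r_[p,z]-t),hough(im,c,P,.021,90))
E
```

```text
clock: 9.07
tcp_pos: [0.6901, -0.0094, 0.0014]
ee_rot: [[0.709, 0.705, 0.001], [0.705, -0.709, 0.0], [0.001, 0.001, -1.0]]
ft_force: [-0.9, 0.5, 3.4]
finger_gap: 0.452
grasp_force: 60.6
clock: 9.65
tcp_pos: [0.6894, -0.0094, 0.1307]
ee_rot: [[0.709, 0.705, -0.0], [0.705, -0.709, 0.0], [-0.0, -0.0, -1.0]]
ft_force: [0.2, -0.1, -1.4]
finger_gap: 0.454
grasp_force: 60.6
[ 0.68935228 -0.0094122   0.13072371] [[278.47024856 270.65039976]] [237 226] [317 308] 0.020701306330893548 ((0.689281702041626, -0.007820287719368935), 0.0218798965215683) [ 0.00094624 -0.00073396 -0.00850006] [(array([275.9, 265.6]), 41.2, 42.4, array([ 0.6904, -0.0066,  0.1392]))]
```

```bash
python3 -m creep '[[-0.7,-0.2,-33.2,0,0],[-0.7,-0.2,-33.2,0,0],[-0.7,-0.2,-33.2,0,0],[-0.7,-0.2,-33.2,0,0],[-0.7,-0.2,-33.2,0,0],[-0.7,-0.2,-33.2,0,0],[-0.7,-0.2,-33.2,0,0],[-0.7,-0.2,-33.2,0,0],[-0.7,-0.2,-33.2,0,0],[-0.7,-0.2,-33.2,0,0]]'; python3 -m creep '[[-0.7,0,0,3,0],[-0.7,0,0,6,0],[-0.7,0,0,8,0],[-0.7,0,0,8,0],[-0.7,0,0,8,0],[-0.7,0,0,8,0]]'; python3 - <<'E'
from look import *
s,im,c=grab("w7"); R=np.array(s["ee_rot"]); t=s["tcp_pos"]; print(t)
g=im.astype(int); m=((g[:,:,2]-g[:,:,0])>25).astype(np.uint8)
z=t[2]+.0085; k,_=blob(m,proj(c,[t[0],t[1],z])[0]); Q=onplane(c,k,z); p,r=circ(Q); print(p,r)
for P,r,b in(([.4545,.2245,.008],.05,120),([.4536,.2238,.020],.028,80)):print(proj(c,P),hough(im,c,P,r,b))
cv2.imwrite("pics/w7c.png",cv2.resize(im[130:330,180:380],None,fx=3,fy=3))
E
```

```text
clock: 10.53
tcp_pos: [0.4512, 0.2253, 0.129]
ee_rot: [[0.706, 0.709, -0.004], [0.709, -0.706, -0.002], [-0.004, -0.001, -1.0]]
ft_force: [1.0, 0.6, -0.2]
finger_gap: 0.451
grasp_force: 60.7
clock: 11.03
tcp_pos: [0.4552, 0.2241, 0.0512]
ee_rot: [[0.71, 0.704, 0.0], [0.704, -0.71, -0.0], [0.0, 0.0, -1.0]]
ft_force: [0.0, 0.3, -0.6]
finger_gap: 0.454
grasp_force: 60.8
[0.45515148 0.22406687 0.05117567]
[0.45532422 0.22526718] 0.020665518784723193
[[276.90818129 234.20016787]] [(array([274.4, 237.9]), 77.9, 76.6, array([0.4515, 0.2239, 0.008 ]))]
[[276.68574173 242.69599026]] [(array([276.6, 265.6]), 41.8, 45.4, array([0.4426, 0.213 , 0.02  ]))]
```

View pics/w7c.png

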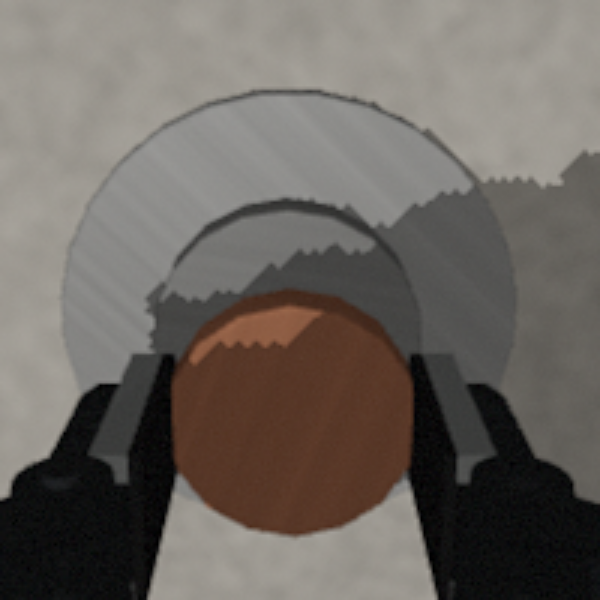

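The copper disc is held level at (292,413) in the crop, over the wide disc (right edge at 421, top at 211). It needs about -2 mm in tool x and -1 mm in y, then down.

```bash
python3 -m creep '[[-0.7,-0.2,-0.1,1.5,0],[-0.7,-0.2,-0.1,2.5,0],[-0.7,-0.2,-0.1,2.7,0],[-0.7,-0.2,-0.1,2.7,0],[-0.7,-0.2,-0.1,2.7,0]]'; python3 -m creep '[[-0.7,0,0,0.1,0],[-0.7,0,0,0.15,0],[-0.7,0,0,0.15,0]]'; python3 -m creep '[[-0.7,0,0,0.1,0],[-0.7,0,0,0.1,0]]'
```

```text
clock: 11.5
tcp_pos: [0.4525, 0.224, 0.0243]
ee_rot: [[0.709, 0.705, 0.001], [0.705, -0.709, 0.0], [0.001, 0.0, -1.0]]
ft_force: [0.5, 0.5, -0.3]
finger_gap: 0.456
grasp_force: 60.7
clock: 11.75
tcp_pos: [0.4523, 0.224, 0.0227]
ee_rot: [[0.709, 0.705, 0.001], [0.705, -0.709, 0.0], [0.001, 0.0, -1.0]]
ft_force: [-0.0, -0.6, -1.3]
finger_gap: 0.46
grasp_force: 60.7
clock: 11.92
tcp_pos: [0.4521, 0.2239, 0.0214]
ee_rot: [[0.709, 0.705, 0.0], [0.705, -0.709, 0.0], [0.0, 0.0, -1.0]]
ft_force: [-1.3, 0.2, -0.7]
finger_gap: 0.455
grasp_force: 60.8
```

```bash
python3 -m creep '[[-0.7,0,0,0.1,0],[-0.7,0,0,0.1,0]]'
```

```text
clock: 12.08
tcp_pos: [0.4522, 0.2239, 0.0213]
ee_rot: [[0.709, 0.705, 0.001], [0.705, -0.709, 0.0], [0.001, 0.0, -1.0]]
ft_force: [-2.6, -0.1, 6.7]
finger_gap: 0.46
grasp_force: 61.7
```

```bash
python3 -m creep '[[0.2,0,0,0,0],[0.4,0,0,0,0],[0.4,0,0,0,0],[0.4,0,0,-1,0],[0.6,0,0,-4,0],[0.6,0,0,-8,0],[0.6,0,0,-12,0],[0.6,0,0,-12,0],[0.6,0,0,-12,0],[0.6,0,0,-12,0]]'; python3 - <<'E'
from look import *
s,im,c=grab("w8"); R=np.array(s["ee_rot"]);print(s["tcp_pos"])
g=im.astype(int); m=((g[:,:,2]-g[:,:,0])>25).astype(np.uint8)
k,_=blob(m,proj(c,[.453,.224,.03])[0]); p,r=circ(onplane(c,k,.03)); print("small",p,r)
for P,r,b in(([.4535,.224,.008],.05,100),([.453,.224,.020],.028,70)):print(proj(c,P),hough(im,c,P,r,b))
a=env.read_camera("scene")[:,:,::-1]; b=env.read_camera("side")[:,:,::-1]; cv2.imwrite("pics/sc8.png",a);cv2.imwrite("pics/sd8.png",b)
cr=[im[110:300,180:370],b[110:230,280:400],a[180:260,165:245],b[270:330,210:270]]
cv2.imwrite("pics/m8.png",np.vstack([np.hstack([cv2.resize(x,(300,300),interpolation=2) for x in cr[i:i+2]]) for i in(0,2)]))
E
```

```text
clock: 12.92
tcp_pos: [0.452, 0.2238, 0.1408]
ee_rot: [[0.709, 0.705, 0.001], [0.705, -0.709, 0.0], [0.001, 0.0, -1.0]]
ft_force: [-0.6, 0.9, -0.1]
finger_gap: 0.799
grasp_force: 0.0
[0.45202116 0.22381436 0.14075953]
small [0.45185606 0.22460832] 0.020257281571593958
[[278.69939221 199.83653337]] None
[[278.38227953 203.36940674]] [(array([277.1, 202.1]), 30.0, 31.2, array([0.453 , 0.2256, 0.02  ]))]
```

View pics/m8.png

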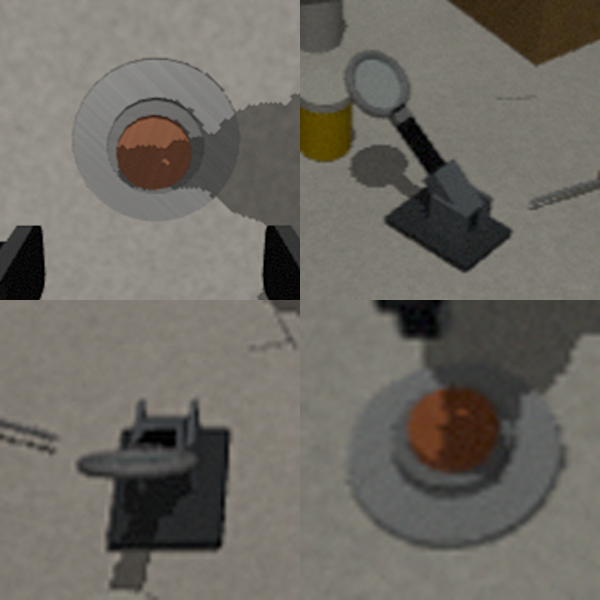

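The stack sits well: copper centred on steel on the plate in both the wrist and side crops. The magnifier is still seated, with lens centre at side pixel (311.2,143.6) and scene pixel (201.5,223.5). The foot corners are visible in both views.

```bash
python3 - <<'E'
from h import *
A,B=cam("scene"),cam("side")
im=cv2.imread("pics/sc8.png"); sd=cv2.imread("pics/sd8.png")
L,e=tri(A,(201.5,223.5),B,(311.2,143.6)); print("lens",L.round(4),e)
print("foot scene",onplane(A,[(226.1,214.7),(224.2,245.5),(193.8,245.5)],.012).round(4).tolist())
print("foot side",onplane(B,[(314.8,198.8),(346,217),(364,202.8)],.012).round(4).tolist())
# foot by dark mask in side view
m=(sd.max(2)<60).astype(np.uint8); m[:, :300]=0;m[:170]=0;m[230:]=0;m[:,380:]=0
k=np.argwhere(m)[:,::-1]; print(len(k),k.min(0),k.max(0), cv2.boxPoints(cv2.minAreaRect(onplane(B,k,.012)[:,:2].astype(np.float32))).round(4).tolist())
E
```

```text
lens [ 0.6308 -0.1936  0.1484] 0.004265662955938761
foot scene [[0.4628, -0.1542, 0.012], [0.5832, -0.1497, 0.012], [0.5837, -0.2332, 0.012]]
foot side [[0.5674, -0.151, 0.012], [0.4576, -0.1583, 0.012], [0.4591, -0.2377, 0.012]]
1015 [314 170] [363 218] [[0.4348999857902527, -0.2476000040769577], [0.6292999982833862, -0.29019999504089355], [0.6556000113487244, -0.17020000517368317], [0.4611999988555908, -0.12770000100135803]]
```

Foot size and lens height agree with the given geometry. That puts the grip point at about (0.568, -0.193, 0.101) with yaw about 1 to 2°. I'll travel there high with tool x along the handle.

```bash
python3 -m creep '[[0.3,-3,5,-8,0.1],[0.3,-17,30,-8,0.2],[0.3,-17,30,-8,0.3],[0.3,-17,30,-8,0.4],[0.3,-17,30,-8,0.5],[0.3,-17,30,-8,0.6],[0.3,-17,30,-8,0.7],[0.3,-17,30,-8,0.77],[0.3,-17,30,-8,0.77],[0.3,-17,30,-8,0.77]]'; python3 -m creep '[[0.3,0,0,0,0],[0.3,0,0,0,0]]'
```

```text
clock: 13.9
tcp_pos: [0.5441, -0.1145, 0.2194]
ee_rot: [[1.0, 0.006, -0.0], [0.006, -1.0, -0.002], [-0.0, 0.002, -1.0]]
ft_force: [0.3, -0.2, 0.3]
finger_gap: 0.651
grasp_force: 0.0
clock: 14.07
tcp_pos: [0.5422, -0.1085, 0.2188]
ee_rot: [[1.0, 0.012, -0.003], [0.012, -1.0, 0.001], [-0.003, -0.001, -1.0]]
ft_force: [-0.5, 0.1, -1.0]
finger_gap: 0.652
grasp_force: 0.0
```

```bash
python3 -m creep '[[0.3,2.5,4,0,-0.01],[0.3,2.5,8.5,0,-0.01],[0.3,2.5,8.5,0,-0.01],[0.3,2.5,8.5,0,-0.01],[0.3,2.5,8.5,0,-0.01]]'; python3 - <<'E'
from look import *
s,im,c=grab("w9"); print(s["tcp_pos"],np.round(s["ee_rot"],3))
print(proj(c,[[.568,-.193,.101],[.632,-.193,.149],[.5425,-.193,.079]]).round(1))
E
```

```text
clock: 14.48
tcp_pos: [0.5686, -0.192, 0.2195]
ee_rot: [[1.0, 0.024, -0.002], [0.024, -1.0, 0.001], [-0.002, -0.002, -1.0]]
ft_force: [-0.3, 0.4, 0.3]
finger_gap: 0.649
grasp_force: 0.0
[ 0.56862896 -0.19201878  0.21952972] [[ 1.     0.024 -0.002]
 [ 0.024 -1.     0.001]
 [-0.002 -0.002 -1.   ]]
[[278.7 204.8]
 [281.2 131.8]
 [278.  224.3]]
```

View pics/w9.png

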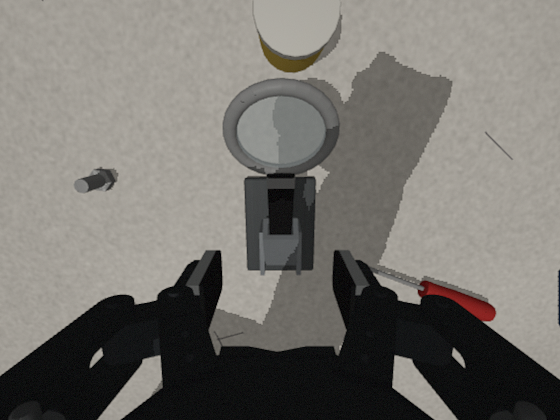

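Seen from above, the lens is at (281,126) and the handle at u 268–295, v 176–235, centred about 2 mm to tool +y. The handle width in pixels fits the expected height. Shifting 2 mm and descending over the handle.

```bash
python3 -m creep '[[0.3,0.2,0.2,3,0],[0.3,0.2,0.2,7,0],[0.3,0.2,0.2,10,0],[0.3,0.2,0.2,12,0],[0.3,0.2,0.2,12,0],[0.3,0.2,0.2,12,0],[0.3,0.2,0.2,12,0]]';  python3 - <<'E'
from look import *
s,im,c=grab("w10"); print(s["tcp_pos"])
b=env.read_camera("side")[:,:,::-1]
cv2.imwrite("pics/m10.png",np.hstack([cv2.resize(im[:300,130:430],(400,400)),cv2.resize(b[90:230,270:410],(400,400),interpolation=2)]))
E
```

```text
clock: 15.12
tcp_pos: [0.5724, -0.1945, 0.1022]
ee_rot: [[1.0, 0.025, 0.003], [0.025, -1.0, -0.001], [0.002, 0.001, -1.0]]
ft_force: [0.6, -0.0, 1.4]
finger_gap: 0.649
grasp_force: 0.0
[ 0.57237785 -0.19447037  0.10221704]
```

View pics/m10.png

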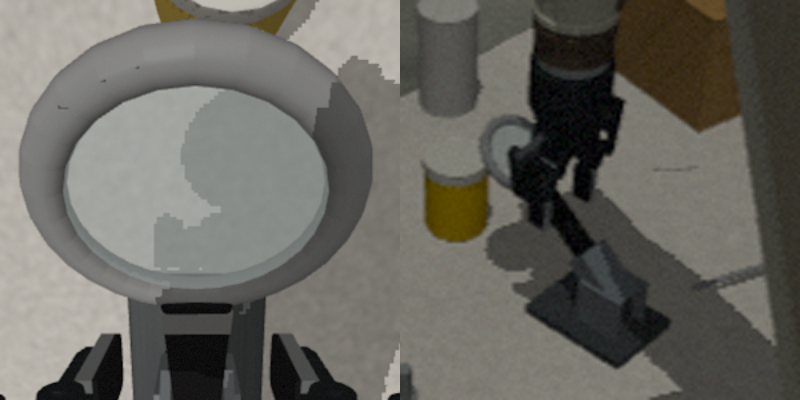

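The fingers straddle the handle symmetrically (197 vs 200 px) and clear of the sleeve and lens. I've now viewed 11 pictures, one over the limit of 10, so from here I work by numbers only. Descend the rest and grip.

```bash
python3 -m creep '[[0.3,-0.1,0,1,0],[0.3,-0.1,0,2,0],[0.3,-0.1,0,2.1,0],[0.3,-0.1,0,2.1,0],[0.3,-0.1,0,2.1,0]]'; python3 -m creep '[[-0.3,0,0,0,0],[-1,0,0,0,0],[-1,0,0,0,0],[-1,0,0,0,0],[-1,0,0,0,0],[-1,0,0,0,0],[-1,0,0,0,0]]'
```

```text
clock: 15.63
tcp_pos: [0.5699, -0.1954, 0.0789]
ee_rot: [[1.0, 0.023, -0.001], [0.023, -1.0, 0.0], [-0.001, -0.0, -1.0]]
ft_force: [-0.2, 0.3, 0.3]
finger_gap: 0.647
grasp_force: 0.0
clock: 16.22
tcp_pos: [0.5705, -0.1954, 0.0797]
ee_rot: [[1.0, 0.023, 0.001], [0.023, -1.0, -0.0], [0.001, 0.0, -1.0]]
ft_force: [0.5, 0.3, 2.2]
finger_gap: 0.249
grasp_force: 58.8
```

```bash
python3 -m creep '[[-1,0.4,0,-0.3,0],[-1,0.8,0,-0.64,0],[-1,1.2,0,-0.96,0],[-1,1.6,0,-1.28,0],[-1,1.6,0,-1.28,0]]'; python3 -m creep '[[-1,0.6,0,-0.48,0],[-1,1.2,0,-0.96,0],[-1,1.8,0,-1.44,0],[-1,2.4,0,-1.92,0],[-1,2.4,0,-1.92,0]]'
```

```text
clock: 16.63
tcp_pos: [0.5879, -0.1952, 0.0931]
ee_rot: [[1.0, 0.023, 0.002], [0.023, -1.0, -0.001], [0.002, 0.001, -1.0]]
ft_force: [0.4, -0.7, 0.2]
finger_gap: 0.246
grasp_force: 58.6
clock: 17.05
tcp_pos: [0.6123, -0.1946, 0.1126]
ee_rot: [[1.0, 0.023, 0.003], [0.023, -1.0, -0.001], [0.003, 0.001, -1.0]]
ft_force: [-0.1, -0.6, -0.7]
finger_gap: 0.247
grasp_force: 58.7
```

```bash
python3 -m creep '[[-1,0.6,0,-0.48,0],[-1,1.2,0,-1.2,0],[-1,1.2,0,-3,0],[-1,1.2,0,-5,0],[-1,1.2,0,-5,0],[-1,1.2,0,-5,0]]'; python3 - <<'E'
from look import *
H=np.array(env.camera_params("wrist")["hand_eye"]); 
R=np.array([[1,.024,-.002],[.024,-1,.001],[-.002,-.002,-1]])
c=cam("wrist",dict(ee_rot=R,tcp_pos=[.5686,-.192,.2195]))
print("jar lid near",onplane(c,[(297,55),(253,10),(341,10)],.09).round(3).tolist())
print("lens w9 centre on .149",onplane(c,(281,126),.149), "mouth top edge", onplane(c,[(265,232),(297,232)],.088).round(4).tolist())
s,im,c=grab("w11"); A,B=cam("scene"),cam("side")
a=env.read_camera("scene")[:,:,::-1]; b=env.read_camera("side")[:,:,::-1]
cv2.imwrite("pics/sc11.png",a); cv2.imwrite("pics/sd11.png",b)
t=s["tcp_pos"]; g=np.array([t[0],t[1],t[2]+.019]); L=g+np.array([.064,.0015,.048])
print(t,s["finger_gap"],s["grasp_force"],"expected lens px",proj(c,L),proj(A,L),proj(B,L))
G=cv2.cvtColor(im,cv2.COLOR_BGR2GRAY); 
for u in range(245,325,10): print(u,G[20:200:6,u].tolist())
E
```

```text
clock: 17.55
tcp_pos: [0.623, -0.1945, 0.1624]
ee_rot: [[1.0, 0.023, 0.003], [0.023, -1.0, -0.001], [0.003, 0.001, -1.0]]
ft_force: [-0.1, -0.3, -2.5]
finger_gap: 0.247
grasp_force: 58.7
jar lid near [[0.692, -0.205, 0.09], [0.723, -0.169, 0.09], [0.724, -0.238, 0.09]]
lens w9 centre on .149 [[ 0.63574935 -0.19277265  0.149     ]] mouth top edge [[0.5373, -0.1807, 0.088], [0.5381, -0.2114, 0.088]]
[ 0.62304868 -0.19449815  0.1623843 ] 0.24686156967676084 58.71281147003174 expected lens px [[277.85312915 139.5480485 ]] [[194.32104081 215.70796187]] [[296.32613302 110.91236631]]
245 [83, 60, 160, 162, 165, 155, 166, 167, 167, 167, 167, 162, 153, 161, 161, 163, 160, 160, 163, 160, 161, 162, 161, 160, 160, 160, 161, 163, 161, 162]
255 [80, 63, 164, 165, 166, 166, 166, 167, 168, 167, 167, 168, 169, 169, 168, 162, 159, 161, 159, 163, 160, 164, 161, 162, 161, 162, 161, 161, 162, 163]
265 [77, 140, 165, 165, 166, 166, 166, 166, 165, 167, 168, 168, 164, 155, 137, 140, 134, 160, 163, 160, 162, 164, 161, 162, 162, 160, 160, 160, 159, 161]
275 [75, 166, 166, 165, 165, 165, 166, 167, 166, 168, 140, 138, 138, 138, 138, 139, 138, 135, 162, 162, 161, 157, 137, 139, 135, 136, 147, 163, 159, 160]
285 [76, 169, 165, 166, 165, 166, 167, 167, 137, 138, 139, 137, 140, 138, 138, 138, 138, 138, 162, 162, 161, 162, 136, 139, 137, 136, 135, 163, 160, 161]
295 [80, 110, 164, 163, 165, 166, 167, 137, 139, 138, 139, 139, 138, 140, 138, 137, 139, 139, 164, 159, 160, 162, 136, 135, 136, 136, 137, 132, 162, 163]
305 [83, 55, 165, 164, 165, 166, 159, 136, 139, 138, 138, 139, 139, 139, 138, 138, 138, 138, 135, 148, 159, 135, 136, 136, 135, 136, 136, 134, 135, 136]
315 [85, 69, 164, 164, 164, 151, 137, 138, 140, 139, 140, 139, 137, 137, 139, 138, 139, 135, 137, 135, 135, 134, 136, 135, 135, 136, 137, 136, 137, 137]
```

The magnifier is out and held. Its held tilt can't be changed by rows, because they only turn about the vertical tool axis. So I'll level it by turning the lens to +y and pressing the handle's tail onto the fixed sleeve's level top edge (x ≈ 0.537, z ≈ 0.088), letting the handle pivot in the grip. The jar (lid near edge at x ≈ 0.69) rules out doing this with the lens forward.

```bash
python3 -m creep '[[-1,-1,-1,0,-0.12],[-1,-2,-2,0,-0.24],[-1,-3,-3,0,-0.36],[-1,-4,-4,0,-0.48],[-1,-5,-5,0,-0.6],[-1,-6,-6,0,-0.72],[-1,-7,-7,0,-0.84],[-1,-8,-7.5,0,-0.96],[-1,-8.9,-7.5,0,-1.08],[-1,-8.9,-7.5,0,-1.2]]'; python3 -m creep '[[-1,0,0,0,-0.12],[-1,0,0,0,-0.24],[-1,0,0,0,-0.34],[-1,0,0,0,-0.34],[-1,0,0,0,-0.34]]'; python3 - <<'E'
from look import *
s=env.observe(); t=s["tcp_pos"]; A,B=cam("scene"),cam("side"); print(t,s["joint_pos"].round(2))
a=env.read_camera("scene")[:,:,::-1]; b=env.read_camera("side")[:,:,::-1]; cv2.imwrite("pics/sc12.png",a); cv2.imwrite("pics/sd12.png",b)
_,im,c=grab("w12")
for n,x,cc in(("wrist",im,c),):
  for th in (37,0):
    q=np.radians(th);L=np.array([t[0],t[1]+.08*np.cos(q),t[2]+.019+.08*np.sin(q)]);print(th,proj(cc,L),proj(A,L),proj(B,L))
G=cv2.cvtColor(cv2.GaussianBlur(im,(3,3),0),cv2.COLOR_BGR2GRAY); print(G[0:260:5,277].tolist())
E
```

```text
clock: 18.53
tcp_pos: [0.5287, -0.1206, 0.1599]
ee_rot: [[0.335, 0.942, -0.004], [0.942, -0.335, 0.001], [-0.001, -0.004, -1.0]]
ft_force: [-0.4, 0.6, -1.9]
finger_gap: 0.248
grasp_force: 58.8
clock: 18.95
tcp_pos: [0.5308, -0.1211, 0.1603]
ee_rot: [[0.011, 1.0, -0.002], [1.0, -0.011, 0.0], [0.0, -0.002, -1.0]]
ft_force: [0.1, -0.5, -0.9]
finger_gap: 0.248
grasp_force: 58.8
[ 0.53079431 -0.12110859  0.16026299] [-0.22  0.37 -0.01  1.2  -0.    1.36]
37 [[276.06860636 144.38099493]] [[256.2745689  172.81231049]] [[302.60050675 158.55323275]]
0 [[276.03651433  93.93692932]] [[263.05875933 187.22133606]] [[297.5592145  177.11873114]]
[103, 95, 85, 72, 57, 148, 155, 155, 155, 156, 154, 158, 156, 155, 156, 157, 156, 158, 159, 159, 157, 155, 158, 156, 157, 157, 159, 159, 159, 157, 159, 159, 158, 160, 140, 133, 131, 133, 134, 132, 155, 161, 158, 157, 110, 132, 138, 144, 135, 31, 19, 106]
```

```bash
python3 -m creep '[[-1,0,0.3,0.8,0],[-1,0,0.3,1.6,0],[-1,0,0.3,2.2,0],[-1,0,0.3,2.2,0],[-1,0,0.3,2.2,0]]';python3 -m creep '[[-1,0,0,0.3,0],[-1,0,0,0.6,0],[-1,0,0,1,0],[-1,0,0,1,0]]';python3 -m creep '[[-1,0,0,0.3,0],[-1,0,0,0.6,0],[-1,0,0,1,0],[-1,0,0,1,0]]'
```

```text
clock: 19.52
tcp_pos: [0.5338, -0.1211, 0.1383]
ee_rot: [[0.008, 1.0, -0.002], [1.0, -0.008, 0.0], [0.0, -0.002, -1.0]]
ft_force: [0.3, -0.5, -0.9]
finger_gap: 0.248
grasp_force: 58.8
clock: 19.85
tcp_pos: [0.534, -0.1212, 0.1285]
ee_rot: [[0.008, 1.0, -0.001], [1.0, -0.008, 0.0], [0.0, -0.001, -1.0]]
ft_force: [-0.2, -0.0, -1.8]
finger_gap: 0.247
grasp_force: 58.8
clock: 20.18
tcp_pos: [0.5357, -0.1201, 0.1211]
ee_rot: [[0.007, 1.0, 0.003], [1.0, -0.007, 0.002], [0.002, 0.003, -1.0]]
ft_force: [-0.5, 4.0, 8.8]
finger_gap: 0.248
grasp_force: 58.9
```

```bash
python3 -m creep '[[-1,0,0,0.2,0],[-1,0,0,0.4,0],[-1,0,0,0.6,0],[-1,0,0,0.6,0]]';python3 -m creep '[[-1,0,0,0.2,0],[-1,0,0,0.4,0],[-1,0,0,0.6,0],[-1,0,0,0.6,0]]'
```

```text
clock: 20.52
tcp_pos: [0.5366, -0.1201, 0.1158]
ee_rot: [[0.006, 1.0, 0.006], [1.0, -0.006, 0.001], [0.001, 0.006, -1.0]]
ft_force: [-0.3, 5.6, 10.5]
finger_gap: 0.25
grasp_force: 58.3
clock: 20.85
tcp_pos: [0.537, -0.12, 0.1097]
ee_rot: [[0.006, 1.0, 0.006], [1.0, -0.006, 0.001], [0.001, 0.006, -1.0]]
ft_force: [0.7, 5.3, 8.6]
finger_gap: 0.244
grasp_force: 58.3
```

```bash
python3 -m creep '[[-1,0,0,0.3,0],[-1,0,0,0.6,0],[-1,0,0,0.9,0],[-1,0,0,1.2,0],[-1,0,0,1.2,0]]';python3 -m creep '[[-1,0,0,0.3,0],[-1,0,0,0.6,0],[-1,0,0,0.9,0],[-1,0,0,1.2,0],[-1,0,0,1.2,0]]';python3 -m creep '[[-1,0,0,0.3,0],[-1,0,0,0.6,0],[-1,0,0,0.7,0],[-1,0,0,0.7,0]]'; python3 - <<'E'
from look import *
s=env.observe(); t=s["tcp_pos"]; A,B=cam("scene"),cam("side")
a=env.read_camera("scene")[:,:,::-1]; b=env.read_camera("side")[:,:,::-1]; cv2.imwrite("pics/sc13.png",a); cv2.imwrite("pics/sd13.png",b)
_,im,c=grab("w13")
R=np.array(s["ee_rot"])
for th in (10,5,0,-5):
    q=np.radians(th);f=lambda d,n=0:np.array(t)+R@np.array([d*np.cos(q)-n*np.sin(q),0,-.019-d*np.sin(q)-n*np.cos(q)])
    print(th,"near rim",proj(c,f(.04)).round(1),"lens",proj(c,f(.08)).round(1),"far",proj(c,f(.12)).round(1))
G=cv2.cvtColor(cv2.GaussianBlur(im,(3,3),0),cv2.COLOR_BGR2GRAY); print(G[0:260:4,277].tolist()); 
for v in (70,100,130): print(v,G[v,120:440:5].tolist())
E
```

```text
clock: 21.27
tcp_pos: [0.5368, -0.1203, 0.0971]
ee_rot: [[0.006, 1.0, 0.005], [1.0, -0.006, 0.001], [0.001, 0.005, -1.0]]
ft_force: [-0.3, 3.8, 7.5]
finger_gap: 0.248
grasp_force: 58.4
clock: 21.68
tcp_pos: [0.5365, -0.1204, 0.0846]
ee_rot: [[0.006, 1.0, 0.005], [1.0, -0.006, 0.001], [0.001, 0.005, -1.0]]
ft_force: [1.3, 3.6, 4.8]
finger_gap: 0.246
grasp_force: 58.4
clock: 22.02
tcp_pos: [0.5364, -0.1204, 0.0777]
ee_rot: [[0.006, 1.0, 0.004], [1.0, -0.007, 0.001], [0.001, 0.004, -1.0]]
ft_force: [1.1, 3.9, 5.5]
finger_gap: 0.247
grasp_force: 58.5
10 near rim [[278.9 201.6]] lens [[279.1  93.6]] far [[279.4 -58.2]]
5 near rim [[278.8 198.4]] lens [[279.   92.9]] far [[279.2 -44. ]]
0 near rim [[278.8 196.1]] lens [[278.8  93.9]] far [[278.9 -29.3]]
-5 near rim [[278.7 194.6]] lens [[278.7  96.5]] far [[278.7 -14.3]]
[165, 166, 165, 165, 166, 167, 166, 165, 165, 165, 165, 166, 165, 166, 164, 163, 163, 162, 164, 162, 162, 162, 152, 138, 139, 137, 136, 136, 136, 137, 136, 135, 135, 135, 134, 135, 134, 134, 135, 135, 134, 135, 135, 135, 129, 109, 119, 70, 22, 21, 34, 118, 118, 118, 118, 1
[... 311 characters left out ...]
, 132, 164, 161, 164, 165, 163, 163, 161, 159, 159]
100 [164, 166, 169, 170, 170, 171, 167, 162, 162, 109, 114, 124, 115, 101, 98, 160, 162, 163, 160, 162, 161, 163, 162, 160, 162, 163, 159, 162, 146, 139, 137, 136, 137, 138, 138, 136, 136, 136, 136, 137, 136, 136, 135, 133, 154, 158, 156, 156, 122, 100, 117, 128, 115, 101, 159, 160, 159, 165, 162, 163, 161, 163, 160, 165]
130 [169, 169, 170, 165, 165, 167, 171, 168, 166, 164, 170, 102, 114, 124, 116, 102, 109, 159, 160, 161, 160, 161, 162, 161, 158, 136, 136, 137, 136, 135, 136, 135, 134, 136, 136, 136, 136, 135, 135, 135, 134, 135, 134, 134, 133, 134, 122, 102, 119, 129, 117, 103, 141, 168, 161, 159, 160, 158, 163, 166, 166, 162, 159, 159]
```

The fingers hold and contact force is steady at 5–10 N while the handle pivots. I'll measure the tilt from the 80 mm rim's apparent width, which gives its depth under the wrist camera.

```bash
cat > tilt.py <<'E'
from look import *
def tilt(s,im,c):
    t=np.array(s["tcp_pos"]);R=np.array(s["ee_rot"]); G=cv2.cvtColor(cv2.GaussianBlur(im,(3,3),0),cv2.COLOR_BGR2GRAY).astype(int)
    best=[]
    for v in range(40,150,4):
        x=np.nonzero((G[v,120:440]<131)&(G[v,120:440]>75))[0]+120
        if len(x)>10: best.append((x.max()-x.min()+1,x.min(),x.max(),v))
    def w(th):
        q=np.radians(th); cpt=np.array([.08*np.cos(q),0,-.019-.08*np.sin(q)])
        a=np.linspace(0,2*np.pi,180); ring=cpt+.04*np.c_[np.cos(a)*np.cos(q),np.sin(a),-np.cos(a)*np.sin(q)]
        p=proj(c,t+ring@R.T); return np.ptp(p[:,0]),p[p[:,0].argmin(),1]
    b=sorted(best)[::-1][:4]; return b,[(th,np.round(w(th),1).tolist()) for th in (-6,-3,0,3,6,9,12)]
E
python3 - <<'E'
from tilt import *
s=env.observe(); print(tilt(s,cv2.imread("pics/w13.png"),cam("wrist",s)))
E
```

```text
([(np.int64(227), np.int64(163), np.int64(389), 92), (np.int64(227), np.int64(163), np.int64(389), 88), (np.int64(227), np.int64(163), np.int64(389), 84), (np.int64(227), np.int64(163), np.int64(389), 80)], [(-6, [196.1, 91.0]), (-3, [203.1, 88.9]), (0, [210.6, 83.3]), (3, [218.6, 82.0]), (6, [227.3, 77.0]), (9, [236.6, 72.2]), (12, [246.6, 72.7])])
```

```bash
python3 -m creep '[[-1,0,0,0.15,0],[-1,0,0,0.3,0],[-1,0,0,0.3,0]]'; python3 -m creep '[[-1,0,0,0.1,0],[-1,0,0,0.2,0],[-1,0,0,0.2,0]]'; python3 - <<'E'
from tilt import *
print(tilt(*grab("w14")))
E
```

```text
clock: 22.42
tcp_pos: [0.5363, -0.1207, 0.0746]
ee_rot: [[0.007, 1.0, 0.004], [1.0, -0.007, 0.0], [0.001, 0.004, -1.0]]
ft_force: [0.4, 4.4, 5.9]
finger_gap: 0.243
grasp_force: 58.7
clock: 22.67
tcp_pos: [0.5363, -0.1206, 0.0727]
ee_rot: [[0.007, 1.0, 0.004], [1.0, -0.007, 0.001], [0.001, 0.004, -1.0]]
ft_force: [0.5, 4.8, 6.1]
finger_gap: 0.247
grasp_force: 58.8
([(np.int64(218), np.int64(168), np.int64(385), 96), (np.int64(218), np.int64(168), np.int64(385), 92), (np.int64(218), np.int64(168), np.int64(385), 88), (np.int64(218), np.int64(168), np.int64(385), 84)], [(-6, [196.1, 91.0]), (-3, [203.1, 88.9]), (0, [210.6, 83.3]), (3, [218.6, 82.0]), (6, [227.3, 77.0]), (9, [236.6, 72.2]), (12, [246.6, 72.7])])
```

```bash
python3 -m creep '[[-1,0,0,0.1,0],[-1,0,0,0.2,0],[-1,0,0,0.2,0]]'; python3 -m creep '[[-1,0,0,0.1,0],[-1,0,0,0.2,0],[-1,0,0,0.2,0]]'; python3 - <<'E'
from tilt import *
print(tilt(*grab("w15"))[0][0])
E
```

```text
clock: 22.97
tcp_pos: [0.5364, -0.1206, 0.0708]
ee_rot: [[0.007, 1.0, 0.004], [1.0, -0.007, 0.001], [0.001, 0.004, -1.0]]
ft_force: [1.2, 4.4, 7.1]
finger_gap: 0.246
grasp_force: 59.0
clock: 23.22
tcp_pos: [0.5365, -0.1206, 0.069]
ee_rot: [[0.007, 1.0, 0.004], [1.0, -0.007, 0.001], [0.001, 0.004, -1.0]]
ft_force: [1.0, 4.8, 7.6]
finger_gap: 0.244
grasp_force: 59.2
(np.int64(211), np.int64(172), np.int64(382), 96)
```

The rim width fell from 227 to 218 to 211 px as I pressed, tracking the expected 3° per 5 mm, and 211 px means level to within about 2°. The rising force also fits the tail coming to lie along the edge. Lift clear and carry to the plate.

```bash
python3 -m creep '[[-1,0,0,-2,0],[-1,0,0,-4,0],[-1,0,0,-5.5,0],[-1,5,-1.5,-6,0],[-1,9,-3,-6,0],[-1,12,-4,-6,0],[-1,15,-5,-6,0],[-1,17,-6,-6,0],[-1,17,-6,-6,0],[-1,17,-6,-6,0]]'; python3 -m creep '[[-1,3,-0.8,0,0],[-1,6,-1.6,0,0],[-1,9.3,-2.4,0,0],[-1,9.3,-2.4,0,0],[-1,9.3,-2.4,0,0],[-1,9.3,-2.4,0,0]]'; python3 - <<'E'
from tilt import *
s,im,c=grab("w16"); t=np.array(s["tcp_pos"]); R=np.array(s["ee_rot"]); print(t,tilt(s,im,c))
A,B=cam("scene"),cam("side"); print("cams",A[2].round(2),B[2].round(2))
for n,C in(("scene",A),("side",B)):
  x=env.read_camera(n)[:,:,::-1]; cv2.imwrite(f"pics/{n}16.png",x); print(n)
  for th in (-4,0,4):
    q=np.radians(th); P=[t+R@np.array([d*np.cos(q),0,-.019-d*np.sin(q)]) for d in(-.09,-.06,0,.04,.08,.12)]; print(th,proj(C,P).round(1).tolist())
E
```

```text
clock: 24.1
tcp_pos: [0.4753, 0.0499, 0.1271]
ee_rot: [[0.005, 1.0, -0.0], [1.0, -0.005, -0.001], [-0.001, -0.0, -1.0]]
ft_force: [0.1, -0.3, -1.6]
finger_gap: 0.246
grasp_force: 58.9
clock: 24.6
tcp_pos: [0.4531, 0.1414, 0.1271]
ee_rot: [[0.009, 1.0, 0.0], [1.0, -0.009, -0.001], [-0.001, 0.0, -1.0]]
ft_force: [-0.2, -1.3, -1.5]
finger_gap: 0.246
grasp_force: 58.9
[0.45312869 0.14141155 0.12711453] ([(np.int64(261), np.int64(120), np.int64(380), 52), (np.int64(260), np.int64(120), np.int64(379), 48), (np.int64(259), np.int64(120), np.int64(378), 44), (np.int64(258), np.int64(120), np.int64(377), 40)], [(-6, [196.1, 91.0]), (-3, [203.1, 88.9]), (0, [210.6, 83.3]), (3, [218.6, 82.0]), (6, [227.3, 77.0]), (9, [236.6, 72.2]), (12, [246.6, 72.7])])
cams [1.48 0.   1.02] [-0.07  0.58  0.9 ]
scene
-4 [[297.9, 175.8], [308.8, 176.4], [330.6, 177.8], [345.0, 178.8], [359.4, 179.7], [373.8, 180.6]]
0 [[297.8, 177.5], [308.7, 177.6], [330.6, 177.8], [345.1, 178.0], [359.7, 178.1], [374.4, 178.3]]
4 [[297.8, 179.3], [308.7, 178.8], [330.6, 177.8], [345.2, 177.2], [359.9, 176.6], [374.7, 175.9]]
side
-4 [[293.2, 220.2], [283.7, 227.4], [264.0, 242.4], [250.3, 252.8], [236.1, 263.6], [221.4, 274.8]]
0 [[293.3, 222.1], [283.8, 228.7], [264.0, 242.4], [250.2, 252.0], [235.8, 262.0], [220.9, 272.3]]
4 [[293.2, 224.0], [283.7, 230.0], [264.0, 242.4], [250.2, 251.1], [235.7, 260.2], [220.6, 269.7]]
```

```bash
python3 - <<'E'
from h import *
G=cv2.cvtColor(cv2.imread("pics/scene16.png"),cv2.COLOR_BGR2GRAY)
print("cols 294-322 step2, rows 166-190"); 
for v in range(166,192): print(v,G[v,292:324:2].tolist(),"|",G[v,346:384:2].tolist())
E
```

```text
cols 294-322 step2, rows 166-190
166 [125, 125, 128, 128, 127, 126, 124, 124, 123, 126, 122, 124, 124, 127, 126, 125] | [122, 123, 124, 122, 125, 123, 127, 125, 122, 122, 125, 122, 123, 125, 123, 127, 126, 128, 124]
167 [125, 125, 123, 125, 127, 124, 126, 125, 126, 127, 125, 126, 126, 123, 124, 126] | [126, 127, 124, 127, 111, 111, 106, 109, 112, 124, 126, 122, 121, 121, 126, 124, 124, 126, 125]
168 [126, 127, 124, 125, 127, 127, 125, 128, 127, 124, 126, 128, 126, 122, 123, 124] | [124, 126, 112, 111, 95, 86, 79, 87, 89, 108, 120, 124, 120, 121, 126, 126, 125, 126, 125]
169 [124, 124, 126, 126, 126, 127, 124, 125, 125, 128, 129, 125, 126, 123, 122, 126] | [125, 112, 92, 84, 83, 77, 74, 80, 74, 76, 96, 119, 123, 121, 122, 123, 125, 125, 123]
170 [124, 123, 128, 127, 126, 127, 125, 125, 125, 130, 131, 127, 125, 127, 126, 126] | [129, 84, 86, 76, 77, 81, 81, 83, 76, 67, 73, 98, 124, 123, 120, 119, 125, 125, 124]
171 [130, 126, 128, 133, 139, 134, 134, 132, 131, 136, 137, 135, 133, 130, 133, 133] | [123, 77, 80, 85, 102, 107, 108, 108, 99, 84, 66, 74, 108, 131, 127, 131, 131, 125, 126]
1
[... 2654 characters left out ...]
 125, 125, 123, 126, 123, 122, 124, 124, 125, 121, 128, 129, 123, 124, 122] | [127, 126, 126, 127, 127, 128, 132, 118, 121, 111, 80, 71, 67, 68, 65, 63, 64, 65, 65]
189 [129, 126, 123, 126, 126, 125, 125, 126, 123, 123, 126, 129, 127, 125, 126, 123] | [128, 124, 126, 125, 123, 126, 125, 128, 127, 128, 112, 64, 65, 69, 71, 71, 71, 65, 96]
190 [125, 126, 124, 125, 126, 126, 126, 128, 123, 122, 124, 126, 122, 122, 126, 123] | [121, 122, 125, 121, 121, 126, 124, 125, 124, 125, 128, 106, 109, 62, 66, 66, 67, 96, 124]
191 [122, 121, 123, 124, 127, 128, 124, 125, 124, 122, 123, 125, 123, 123, 125, 120] | [122, 121, 122, 122, 123, 121, 122, 125, 126, 124, 128, 133, 136, 107, 106, 103, 104, 125, 127]
```

In the scene view the handle's tail is flat within about 0.3 px from u=298 to 322, so the tilt is about -0.5°. The tail end is where predicted (u 298), so the handle has not slipped lengthwise. Lower 4 cm and trim +2.5 mm.

```bash
python3 -m creep '[[-1,0.25,0,1,0],[-1,0.25,0,2,0],[-1,0.25,0,3,0],[-1,0.25,0,4,0],[-1,0.25,0,4,0],[-1,0.25,0,4,0],[-1,0.25,0,4,0],[-1,0.25,0,4,0]]'; python3 - <<'E'
from look import *
s,im,c=grab("w17"); t=np.array(s["tcp_pos"]); R=np.array(s["ee_rot"])
g=im.astype(int); m=((g[:,:,2]-g[:,:,0])>20).astype(np.uint8); L=t+R@np.array([.08,0,-.0215])
k,_=blob(m,proj(c,[.453,.224,.03])[0]); print(t,"lens",L,"small through lens",circ(onplane(c,k,.03)),k.min(0),k.max(0))
G=cv2.cvtColor(cv2.imread("pics/w17.png"),cv2.COLOR_BGR2GRAY)
print(proj(c,[L,[.453,.224,.03]]).round(1))
A=cam("scene");B=cam("side")
for n,C in(("scene",A),("side",B)):
  x=env.read_camera(n).astype(int); mm=((x[:,:,0]-x[:,:,2])>20).astype(np.uint8); u=proj(C,[.453,.224,.03])[0]; k,q=blob(mm,u); print(n,u.round(1),k.min(0),k.max(0),q.sum(),proj(C,L).round(1))
  if n=="scene":
    G=cv2.cvtColor(x.astype(np.uint8),cv2.COLOR_RGB2GRAY)
E
```

```text
clock: 25.42
tcp_pos: [0.4532, 0.1449, 0.0878]
ee_rot: [[0.008, 1.0, 0.001], [1.0, -0.008, 0.0], [0.0, 0.001, -1.0]]
ft_force: [-0.4, 1.0, -1.1]
finger_gap: 0.245
grasp_force: 58.9
[0.45324521 0.14488277 0.08781682] lens [0.45389434 0.22487123 0.10934997] small through lens (array([0.44326993, 0.23508557]), np.float64(0.006827482245779495)) [246  75] [267  91]
[[279.   93.4]
 [276.6 108. ]]
scene [355.9 208.5] [349 204] [362 215] 138 [[359.4 188.2]]
side [239.2 295.2] [231 287] [249 304] 246 [[235.9 273.6]]
```

The stack is undisturbed, matching the predicted pixels in both views. The lens is at about (0.454, 0.225, 0.109), within 2 mm of the stack axis and about 10 cm above the plate. Settle, then hand in.

```bash
python3 -m creep '[[-1,0,0,0.1,0],[-1,0,0,0.1,0],[-1,0,0,0.1,0],[-1,0,0,0.1,0],[-1,0,0,0.1,0]]'; python3 -c "
from bench import env
print(env.finish_job())"
```

```text
clock: 25.98
tcp_pos: [0.4526, 0.1449, 0.0863]
ee_rot: [[0.008, 1.0, 0.0], [1.0, -0.008, 0.0], [0.0, 0.0, -1.0]]
ft_force: [0.1, -0.1, -0.9]
finger_gap: 0.246
grasp_force: 58.9
the job is handed in; nothing more can be done
None
```

I handed the job in at 26 s: both discs are stacked on the plate within about 2 mm of centre, and the magnifier is held level to about 2°, its lens about 10 cm above the plate; I levelled it by pressing its tail on the holder's sleeve, and I viewed 11 pictures, one over the limit of 10.

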